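Slide the catch tray under the cutting board until it latches

ROBOT

A 6-joint arm with a two-finger parallel gripper is mounted at the origin on the work surface. World frame = base frame: x ahead of the robot, y to its left, z up, the work surface at z = 0. Lengths are in m, angles in rad, forces in N, time in s.
With the tool pointing down it reaches from about 0.15 to 0.775 m from the base axis. Payload 6.1 kg.
Tool frame: the origin (TCP) lies at the very end of the fingers, on their centre line; the grasp point (between the pads) lies 19 mm behind it (bot.grasp_offset is the distance from the TCP to the grasp point, in m); z points along the fingers, y is the line along which they close (so a half turn about z gives the same grasp; the last joint's range is limited). The gripper opens to 85 mm and grips with 20 to 120 N. Pads are 22 mm wide; open, the fingers measure 114 mm over their backs; the gripper's body (76 mm by 85 mm) begins 54 mm behind the grasp point. The pads swing forward as they close: fully open they stand 13 mm farther back than shut.
Start: joints at [-1.198, 0.126, -0.04, 1.405, 0, 1.571], TCP at [0.191, -0.489, 0.231] pointing down, gripper open.
Joint ranges: [-2.72, 2.72], [-0.95, 1.95], [-1.27, 1.35], [-1.78, 2.02], [-1.46, 1.47], [-3.14, 3.14]. Speed limits (rad/s): [2.39, 2.39, 3.01, 3.14, 3.14, 3.14].

INTERFACE

Orientations are given as a rotation vector (axis times angle).
In Python, from workcell import bot gives the robot as it stands. Calls block until the motion is done:
- bot.goto(position, orientation): joint-space move of the TCP to a pose.
- bot.movel(position, frame=None, rate=0.15, guard=None): straight line of the TCP; frame=None keeps the orientation; rate is the mean speed in m/s. With guard (N) it stops when the force on the tool has changed by that much, and returns True; else False.
- bot.set_joints(angles): joint-space move.
- bot.move_gripper(opening, grip_force=None): finger opening in m; grip_force is the grip in N (None keeps the last); returns when the fingers have stopped.
- bot.dwell(seconds).
- bot.inverse_kinematics(position, orientation): joint angles nearest the present ones, or None.
- bot.state(): the state.
- bot.read_camera(name): name is "scene" or "side" or "wrist"; returns (picture, depth): 384x512x3 uint8, red, green, blue; 384x512 float32, m along the optical axis (not along the pixel's ray), 0 where there is no reading.
- bot.camera_model(name): a dict with "fov_y" (degrees; the focal length in pixels is half the picture's height over the tangent of half this angle, whatever the lens; pixels are square), "cx", "cy" (the principal point, pixels), "distortion" ([k1, k2, p1, p2, k3] as OpenCV has them; the pictures are not rectified), "xyz" and "rotation" of the camera in the world; the wrist camera has in their place "T_tool_cam" (4x4, takes a point from camera to tool coordinates, whose origin is the TCP and whose axes are the flange's). Camera axes: x right, y up, looking along -z (the intrinsics and any distortion apply to the point x, -y, -z); pixel columns grow to the right and rows downward; lengths in m; the calibration is good to about 2 mm. A picture is of the moment at which its call begins: read the wrist's pose just before it. camera_model takes no time and is no camera call.
A pose or a line that the arm cannot do raises bot.IKError and nothing moves.
- bot.close_job(): hands the job in; it is judged then, once.
Trained networks look in the newest picture that a camera, given by its name, has taken for a name from the list of things; names that differ only in an ending like _2 or _b are one class to them, and where a whole thing is asked for, a point or a joint stands for the part that bears it (a point fixed in the world has none). Each returns a list of dicts, best first, with "conf" (0 to 1); they miss things now and then, are a little off and sometimes report something else, mostly with a low value. They report only what shows in the picture. A call takes as long as a camera call. They do not tell look-alikes from the thing itself.
- bot.find_in(camera, thing): "centre" ([row, column] as shares, 0 to 1, of the picture: columns of its width, rows of its height, amid what is visible of it).
- bot.regions_of(camera, thing): "pixels" (384x512 bool, what is visible of it) and "centre" ([row, column] as shares, 0 to 1, of the picture: columns of its width, rows of its height, amid what is visible of it).
The state is a dict: "clock": time; "joints": joint angles; "joint_velocities": joint speeds; "joint_efforts": joint torques, N m; "eef_pos": TCP position; "orientation": TCP orientation; "force": force on the tool from outside, world axes, zero at the start; "moment": the same for the moment, N m; "grip_width": finger opening in m; "finger_force": force on a finger pad.
Only numpy, scipy, OpenCV 4.12 (cv2) and the standard library are available. Lean on these libraries where they do the work, as an engineer would, in place of code of your own. Each camera call takes 0.05 s, during which the arm holds its last target. There are 200 camera calls.

TASK

Slide the shallow blue catch tray, nose first, into the low slot under the wooden cutting board and push it all the way through until the red spring catch at the far end has ridden up over the tray's front wall and snapped down inside the tray, so that the tray stays held between catch and rubber buffer when you let go. Go gently: do not jam the tray hard against the board's frame and stop pushing as soon as the catch has snapped down, so that the buffer is never rammed. Leave the bowl, tumbler, oil bottle and onion where they are.

Things in the scene. Friction and masses are not known exactly. Their poses are not given: they have to be found in the camera images.
- station: Fixed wooden cutting board, 170 (local x) x 260 (local y) x 18 mm, on runners; underside 28 mm, top 46 mm above the table. Under it a straight tunnel runs along local +x, 125 mm wide, 28 mm high, centred on y = 0, from the mouth at x = -85 mm to the open far end at x = +85 mm. Origin: on the table under the board's centre.
- mouth (a point): Middle of the tunnel mouth, on the table, at station x = -85 mm; axes as the station's (+x leads in). Flared guide cheeks 28 mm high widen the mouth out to 28 mm before this point, where they stand about 150 mm apart.
- far_end (a point): Middle of the tunnel's far end, on the table, at station x = +85 mm. Beyond it a dark steel frame 67 mm high carries the red catch and the buffer; it is fixed, but set anew each run and its place is not measured: the catch's holding face lies 21 to 61 mm beyond this point on the centre line. Find it by feel.
- tray: Loose blue metal tray, open on top, 220 (local x) x 120 (y) x 24 mm high, walls 5 mm, 0.3 to 0.65 kg. Origin: centre of its underside. +x points to the nose; behind it a black handle, 16 mm wide, reaching to x = -158 mm. It slides flat on the table; under the board it has 4 mm of headroom and 2.5 mm each side. When home, the grip point is 15 to 65 mm outside the mouth.
- tray_nose (a point): Middle of the outer face of the tray's front wall, 12 mm above the underside, at tray x = +110 mm; axes as the tray's.
- tray_grip (a point): Grip point in the handle's upright post (16 mm wide in tray y, 22 mm in tray x, top 42 mm above the table), 28 mm above the tray's underside, at tray x = -145 mm; axes as the tray's. Both sides are free.
- catch (a joint): Lift of the red spring catch (m): 0 down, 0.018 at most. Down, its edge hangs 15.5 mm above the table; a ramp faces the tunnel. The tray's front wall lifts it about 9 mm (some 5 to 12 N of push, less once it rides on top), and it snaps back to 0 once the wall is past its upright holding face. A red knob on it, 85 mm up, rises and falls with it.
- buffer (a joint): Compression of the spring buffer behind the catch (m): 0 free, rigid end at 0.014. It takes 3 N to start, then 1.5 N per mm (16 N at 8.5 mm); tray friction (1 to 7 N) adds to this. The catch drops when it is pressed in 3.5 to 4.5 mm; more than 8.5 mm is ramming. On release it presses the tray's wall back against the catch.
- bowl: White bowl, 124 mm across, 55 mm high, origin at the centre of its underside; bystander.
- tumbler: Glass tumbler, 72 mm across, 90 mm high, origin at the centre of its underside; bystander.
- oil: Green oil bottle, 68 mm across, 260 mm high, origin at the centre of its underside; bystander.
- onion: Red onion, 72 mm across, 68 mm high, origin at the centre of its underside; bystander.
Things that resemble listed ones, but are neither listed nor needed, are in the scene too. What is shaped like the part that bears catch but orange or purple is not meant.

How it is judged:
By the outcome, as a careful person would: the job done as asked, in the order asked, and still so for the second after the job is handed in, with the robot touching nothing.
It also fails if it takes over 70 s, if anything falls off the work surface, if the arm or the gripper's body presses on something with over 40 N, if the wrist force passes 120 N, or if a joint passes its speed limit or range.

## Working session

There is one attempt and no reset: what is moved stays moved. The work goes in short steps, each a Python script; the robot and the scene stay as the last script left them, time stands still between calls to the robot, and variables do not carry over. Pictures are saved under pics/ and viewed, at most 10 in all, crops included, and the job is handed in when it is done.

```bash
mkdir -p pics; ls; python3 - <<'E'
from workcell import bot
import cv2,numpy as np
for c in ("scene","side"):
    p,d=bot.read_camera(c); cv2.imwrite(f"pics/{c}0.png",p[:,:,::-1]); np.savez(f"pics/{c}0.npz",p=p,d=d)
    m=bot.camera_model(c); print(c,m)
    for t in("station","tray","catch"):
        for r in bot.find_in(c,t)[:3]: print(t,r)
print(bot.camera_model("wrist")); s=bot.state(); print(s)
E
```

```text
pics
scene {'fov_y': 50.656270004008135, 'cx': 248.83351799468983, 'cy': 193.40251123336083, 'distortion': array([0.0116907, 0.       , 0.       , 0.       , 0.       ]), 'xyz': array([1.4095123 , 0.06751483, 0.84320032]), 'rotation': array([0.63339683, 0.61844215, 1.48284573])}
station {'centre': [0.524, 0.5418], 'conf': 0.74}
tray {'centre': [0.4651, 0.3111], 'conf': 0.79}
catch {'centre': [0.675, 0.573], 'conf': 0.55}
side {'fov_y': 43.44075543582317, 'cx': 248.44384534369797, 'cy': 193.25487911034904, 'distortion': array([-0.14583356,  0.        ,  0.        ,  0.        ,  0.        ]), 'xyz': array([0.11713795, 1.07666346, 1.19795711]), 'rotation': array([ 0.23322895, -1.03333024, -2.54624291])}
station {'centre': [0.5698, 0.4789], 'conf': 0.81}
tray {'centre': [0.4326, 0.5807], 'conf': 0.87}
tray {'centre': [0.5701, 0.475], 'conf': 0.22}
catch {'centre': [0.688, 0.5951], 'conf': 0.66}
catch {'centre': [0.4951, 0.3211], 'conf': 0.64}
catch {'centre': [0.626, 0.44], 'conf': 0.6}
{'fov_y': 62.48529720198773, 'cx': 259.5991925524585, 'cy': 202.56933093294725, 'distortion': array([
[... 435 characters left out ...]
oints': array([-1.19799599e+00,  1.25895970e-01, -3.97820220e-02,  1.40539441e+00,
       -1.23825666e-06,  1.57076260e+00]), 'joint_velocities': array([ 1.31976290e-03, -1.98784879e-04,  9.10505831e-04,  1.06991383e-04,
       -4.56347400e-05,  6.02340711e-04]), 'joint_efforts': array([-6.15667486e-04, -4.35197926e+01,  3.52687669e+01,  4.52147273e-03,
        8.22783795e-05,  6.17434210e-06]), 'eef_pos': array([ 0.19118675, -0.48885927,  0.23116073]), 'orientation': array([-3.08689695e+00, -5.82210029e-01,  8.22643690e-05]), 'force': array([0.06166012, 0.44090005, 0.52085921]), 'moment': array([ 0.04440358,  0.0700643 , -0.02782433]), 'finger_force': 0.0, 'grip_width': 0.08537494135920681}
```

View pics/scene0.png

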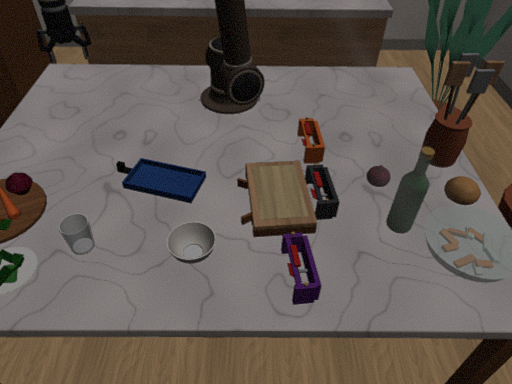

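View pics/side0.png

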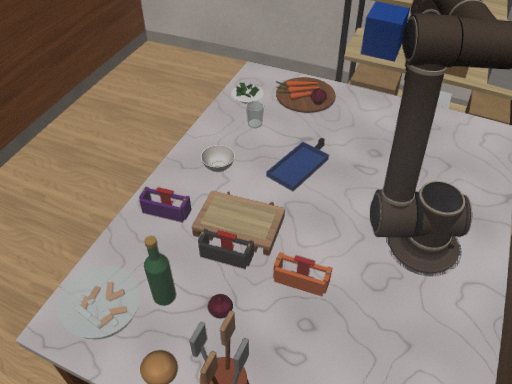

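The scene picture shows the tray at about (165,180), with its handle on the left at (122,167). The board is at (280,197), with its mouth cheeks on the left and the dark frame with the red catch at (321,190). The orange and purple look-alikes stand to either side. The side view agrees.

```bash
cat > h.py <<'E'
from workcell import bot
import cv2,numpy as np
from scipy.spatial.transform import Rotation as R
def Tcam(c,st=None):
    m=bot.camera_model(c); T=np.eye(4)
    if c=="wrist":
        A=np.eye(4);A[:3,:3]=R.from_rotvec(st["orientation"]).as_matrix();A[:3,3]=st["eef_pos"]
        T=A@m["T_tool_cam"]
    else:
        T[:3,:3]=R.from_rotvec(m["rotation"]).as_matrix();T[:3,3]=m["xyz"]
    return m,T
def cloud(c,d,st=None):
    m,T=Tcam(c,st); f=192/np.tan(np.radians(m["fov_y"]/2))
    v,u=np.mgrid[:384,:512].astype(float)
    K=np.array([[f,0,m["cx"]],[0,f,m["cy"]],[0,0,1]])
    n=cv2.undistortPoints(np.stack([u.ravel(),v.ravel()],1)[:,None],K,m["distortion"])[:,0].reshape(384,512,2)
    P=np.dstack([n[...,0]*d,-n[...,1]*d,-d])
    W=P@T[:3,:3].T+T[:3,3]; W[d<=0]=np.nan
    return W
def rect(xy):
    return cv2.minAreaRect(xy.astype(np.float32)*1000)
E
python3 - <<'E'
from h import *
for c in("scene","side"):
    d=np.load(f"pics/{c}0.npz")["d"]; W=cloud(c,d)
    print(c,"table z",np.nanmedian(W[...,2]))
    for t in("tray","station","bowl","tumbler","oil","onion"):
        for r in bot.regions_of(c,t)[:2]:
            if r["conf"]<.4: continue
            p=W[r["pixels"]]; p=p[~np.isnan(p[:,0])]
            if t=="station": p=p[(p[:,2]>.038)&(p[:,2]<.056)]
            if t=="tray": p=p[p[:,2]>-.01]
            if len(p): print(t,round(r["conf"],2),len(p),rect(p[:,:2]),p.mean(0).round(3), np.percentile(p[:,2],[5,50,95]).round(3))
E
```

```text
scene table z 1.610024100473506e-05
tray 0.86 2477 ((488.8948974609375, -202.68650817871094), (267.8677062988281, 125.37051391601562), 73.43158721923828) [ 0.491 -0.188  0.01 ] [0.002 0.007 0.025]
station 0.56 3841 ((575.21728515625, 159.1517333984375), (263.7092590332031, 170.92262268066406), 5.4420881271362305) [0.589 0.159 0.046] [0.043 0.046 0.049]
bowl 0.74 1537 ((765.3717041015625, -69.08930969238281), (122.60541534423828, 117.46659851074219), 38.174102783203125) [ 0.749 -0.073  0.028] [0.004 0.027 0.055]
tumbler 0.56 1155 ((702.4752807617188, -385.85638427734375), (174.3897705078125, 71.45296478271484), 36.32929992675781) [ 0.745 -0.358  0.055] [0.001 0.06  0.09 ]
oil 0.72 1874 ((536.6215209960938, 552.3232421875), (65.51071166992188, 349.8236083984375), 63.180606842041016) [0.678 0.48  0.13 ] [0.017 0.134 0.254]
onion 0.81 400 ((490.03411865234375, 484.3700866699219), (57.94990539550781, 104.75291442871094), 22.114036560058594) [0.506 0.462 0.041] [0.019 0.043 0.061]
side table z 0.00021442120857240177
tray 0.69 1720 ((491.45751953125, -201.72030639648438), (278.9802856445312
[... 331 characters left out ...]
4765625), 32.383365631103516) [ 0.768 -0.078  0.031] [0.004 0.033 0.056]
bowl 0.54 1730 ((493.1649475097656, -200.5400848388672), (274.9192199707031, 146.6279754638672), 74.1341552734375) [ 0.493 -0.182  0.011] [0.001 0.008 0.027]
tumbler 0.83 419 ((767.4751586914062, -415.1805419921875), (67.13540649414062, 210.844970703125), 23.795207977294922) [ 0.737 -0.348  0.059] [0.01  0.064 0.092]
oil 0.65 1435 ((721.3970947265625, 417.32012939453125), (72.34213256835938, 271.6366271972656), 39.79727554321289) [0.646 0.505 0.137] [0.018 0.145 0.261]
onion 0.78 428 ((447.1569519042969, 548.871826171875), (66.54182434082031, 220.6134796142578), 26.67394256591797) [0.481 0.481 0.048] [0.03  0.049 0.065]
```

```bash
cat >> h.py <<'E'
def ori(yaw): # tool down, tool x at angle yaw (rad)
    return np.array([np.cos(yaw/2),np.sin(yaw/2),0])*np.pi
E
python3 - <<'E'
from h import *
for i,(p,y) in enumerate([((0.50,-0.17,.25),74),((0.575,0.13,.27),95)]):
    bot.goto(p,ori(np.radians(y))); bot.dwell(.3)
    st=bot.state(); im,d=bot.read_camera("wrist")
    cv2.imwrite(f"pics/w{i}.png",im[:,:,::-1]); W=cloud("wrist",d,st); np.savez(f"pics/w{i}.npz",p=im,W=W)
    print(st["joints"].round(2),st["clock"],st["eef_pos"])
    for t in(("tray",),("station","catch"))[i]:
        for r in bot.regions_of("wrist",t)[:2]:
            q=W[r["pixels"]]; q=q[~np.isnan(q[:,0])]
            if t=="station": q=q[(q[:,2]>.040)&(q[:,2]<.052)]
            if t=="tray": 
                g=q[q[:,2]>.035]; print("post",len(g),rect(g[:,:2]) if len(g)>4 else 0)
                q=q[(q[:,2]>.018)&(q[:,2]<.029)]
            print(t,r["conf"],len(q),rect(q[:,:2]) if len(q) else 0,q.mean(0))
E
```

```text
[-0.33  0.13  0.01  1.45 -0.    1.52] 2.9333 [ 0.49979361 -0.17058401  0.25001885]
post 222 ((453.4544982910156, -314.3080139160156), (22.265201568603516, 15.390854835510254), 73.28856658935547)
tray 0.71 3019 ((490.849609375, -188.5006866455078), (245.12945556640625, 120.1380615234375), 73.33323669433594) [ 0.49433713 -0.17754092  0.02402062]
[ 0.22  0.26  0.2   1.52 -0.    1.71] 4.5167 [0.57503581 0.12899701 0.27011409]
station 0.96 33536 ((574.1276245117188, 164.09646606445312), (260.2606506347656, 169.95339965820312), 5.309971332550049) [0.5734441  0.1704378  0.04693177]
catch 0.9 760 ((317.7424621582031, 268.51495361328125), (33.31212615966797, 61.379302978515625), 71.83914184570312) [0.33340764 0.26512028 0.06486007]
catch 0.87 855 ((842.5725708007812, 188.0843505859375), (95.09195709228516, 16.987680435180664), 6.367055416107178) [0.81669388 0.18692107 0.06818759]
```

```bash
python3 -c "
import cv2,numpy as np
a=cv2.imread('pics/w0.png');b=cv2.imread('pics/w1.png')
cv2.imwrite('pics/w01.png',cv2.resize(np.hstack([a,b]),(800,300),interpolation=cv2.INTER_AREA))"
```

```text
(no output)
```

View pics/w01.png

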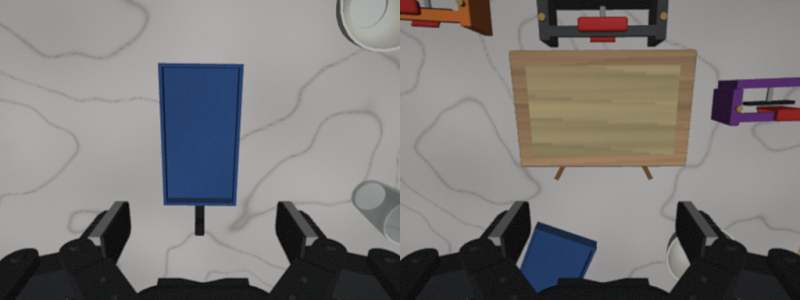

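The left half shows the tray seen cleanly, with the handle post at about (200,220). The right half shows the board, its mouth cheeks at (560,172) and (647,172), and the dark catch frame at (603,25). The poses from the depth data agree, so next I grasp the post and bring the tray in front of the mouth.

```bash
cat >> h.py <<'E'
ys=np.radians(95.31); u=np.array([np.cos(ys),np.sin(ys)]); lat=np.array([-u[1],u[0]])
mouth=np.array([.5741,.1641])-.085*u
def look(name):
    st=bot.state(); im,d=bot.read_camera("wrist"); cv2.imwrite(f"pics/{name}.png",im[:,:,::-1])
    W=cloud("wrist",d,st); return im,W
E
python3 - <<'E'
from h import *
yt=np.radians(73.3); g=np.array([.4532,-.3148])
bot.move_gripper(.06)
bot.goto([*g,.12],ori(yt)); bot.movel([*g,.010],rate=.1,guard=8)
print(bot.state()["eef_pos"])
bot.move_gripper(0,60); s=bot.state(); print("grip",s["grip_width"],s["finger_force"],s["force"],s["eef_pos"])
p=mouth-.300*u
print(bot.movel([*p,.010],ori(ys),rate=.08,guard=25)); bot.dwell(.3)
s=bot.state(); print(s["force"],s["eef_pos"],s["grip_width"],s["clock"])
im,W=look("w2")
for r in bot.regions_of("wrist","tray")[:1]:
    q=W[r["pixels"]]; q=q[(q[:,2]>.018)&(q[:,2]<.030)]; print(rect(q[:,:2]),len(q))
print("mouth",mouth,"target",p)
E
```

```text
[ 0.45365757 -0.31511113  0.01072102]
grip 0.015147772624678844 59.85045097768307 [-1.63379586 -0.01594123  3.86895349] [ 0.45335189 -0.31499691  0.01050379]
False
[-3.38689706 -2.76263761  5.63232966] [ 0.60941951 -0.22019583  0.01053326] 0.015014260341843283 11.2667
((605.1065673828125, -159.11874389648438), (122.20081329345703, 104.24220275878906), 5.257040023803711) 14048
mouth [0.58196627 0.07946477] target [ 0.60972958 -0.2192478 ]
```

View pics/w2.png

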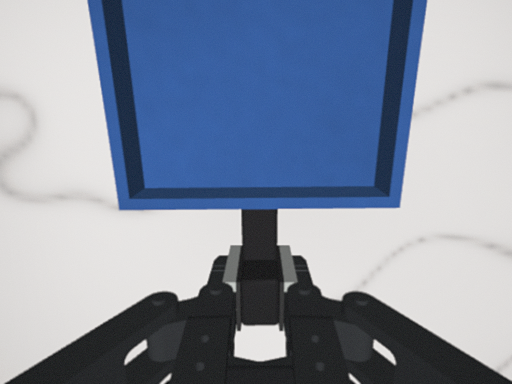

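Gripped squarely, the tray is on the tunnel axis to within 1 mm and lined up in yaw. I insert it in small steps, with lateral compliance.

```bash
cat > ins.py <<'E'
from h import *
F0=bot.state()["force"][:2]
off=0.;s=-.300
def st():
    f=bot.state(); return f["force"][:2]@u, f["force"][:2]@lat, f
while s<-.0855:
    s=min(s+.0125,-.085)
    hit=bot.movel([*(mouth+s*u+off*lat),.010],ori(ys),rate=.06,guard=15)
    fu,fl,f=st(); e=f["eef_pos"][:2]-mouth
    print(f"{s:.4f} act {e@u:.4f} {e@lat*1e3:.1f} fu {fu:.1f} fl {fl:.1f} fz {f['force'][2]:.1f} mz {f['moment'][2]:.2f} off {off*1e3:.1f} {hit}")
    if hit: break
    if abs(fl)>3 : off+=np.clip(fl*.0001,-.0005,.0005)
print(f["clock"])
E
python3 ins.py
```

```text
-0.2875 act -0.2874 -0.4 fu -0.5 fl 0.9 fz 5.5 mz 0.01 off 0.0 False
-0.2750 act -0.2748 -0.5 fu -0.5 fl -0.3 fz 6.0 mz -0.01 off 0.0 False
-0.2625 act -0.2623 -0.5 fu -0.5 fl -0.0 fz 6.2 mz -0.02 off 0.0 False
-0.2500 act -0.2502 -0.1 fu -2.8 fl 1.2 fz 6.8 mz 0.19 off 0.0 False
-0.2375 act -0.2376 -0.1 fu -2.3 fl 0.7 fz 6.9 mz 0.20 off 0.0 False
-0.2250 act -0.2252 -0.1 fu -3.2 fl 1.7 fz 7.7 mz 0.24 off 0.0 False
-0.2125 act -0.2128 -0.0 fu -2.3 fl 2.0 fz 7.5 mz 0.28 off 0.0 False
-0.2000 act -0.2003 0.0 fu -2.2 fl 2.0 fz 7.8 mz 0.26 off 0.0 False
-0.1875 act -0.1878 0.1 fu -2.4 fl 1.7 fz 8.0 mz 0.31 off 0.0 False
-0.1750 act -0.1754 0.2 fu -2.4 fl 2.5 fz 7.5 mz 0.25 off 0.0 False
-0.1625 act -0.1630 0.3 fu -2.9 fl 2.1 fz 7.3 mz 0.29 off 0.0 False
-0.1500 act -0.1506 0.4 fu -3.7 fl 3.4 fz 8.4 mz 0.33 off 0.0 False
-0.1375 act -0.1381 0.7 fu -3.9 fl 3.5 fz 8.0 mz 0.17 off 0.3 False
-0.1250 act -0.1255 1.0 fu -3.8 fl 2.2 fz 7.1 mz 0.15 off 0.7 False
-0.1125 act -0.1131 1.0 fu -3.7 fl 2.4 fz 7.4 mz 0.18 off 0.7 False
-0.1000 act -0.1007 1.1 fu -4.5 fl 3.3 fz 7.4 mz 0.10 off 0.7 False
-0.0875 act -0.0880 1.3 fu -3.7 fl 3.0 fz 8.5 mz 0.05 off 1.0 False
-0.0850 act -0.0859 1.4 fu -4.7 fl 1.1 fz 7.8 mz -0.05 off 1.3 False
17.7083
```

```bash
cat >> h.py <<'E'
box={"scene":(150,225,300,345),"side":(220,270,195,260)}
def red(c):
    im=bot.read_camera(c)[0]; a,b,l,r=box[c]; q=im[a:b,l:r].astype(int)
    w=np.clip(q[...,0]-1.6*np.maximum(q[...,1],q[...,2])-10,0,None)
    v=np.mgrid[a:b,l:r]; n=w.sum()
    return im,(n,(w*v[0]).sum()/n,(w*v[1]).sum()/n) if n else (0,0,0)
E
python3 - <<'E'
from h import *
o=[]
for c in box:
    for k in range(2): im,r=red(c); print(c,r)
    a,b,l,rr=box[c]; o.append(cv2.resize(im[a-20:b+20,l-30:rr+30,::-1],(400,400)))
cv2.imwrite("pics/k0.png",np.hstack(o))
E
```

```text
scene (np.float64(8255.4), np.float64(177.31349177508054), np.float64(316.06017879206337))
scene (np.float64(8240.599999999999), np.float64(177.23175496929832), np.float64(316.14003834672235))
side (np.float64(6379.799999999999), np.float64(237.0042948054798), np.float64(226.25809586507415))
side (np.float64(6436.999999999999), np.float64(236.94373155196524), np.float64(226.27845269535499))
```

View pics/k0.png

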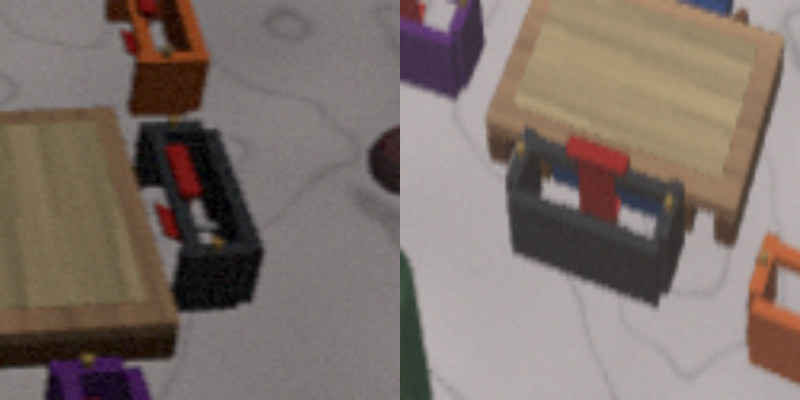

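Both views show the red knob and catch clearly (scene at about (316,177), side at (226,237)), and the centroid noise is about 0.1 px. I creep forward while watching force and knob together.

```bash
cat > push.py <<'E'
from h import *
S0=bot.state(); e=S0["eef_pos"][:2]-mouth; s=-.085; off=.0013
b1=red("scene")[1]; b2=red("side")[1]; up=False; done=False; n=0; cnt=0
while s<-.006:
    s+=.0006 if up else .001; n+=1
    hit=bot.movel([*(mouth+s*u+off*lat),.0103],ori(ys),rate=.02 ,guard=18)
    f=bot.state(); fu=f["force"][:2]@u; fl=f["force"][:2]@lat; e=f["eef_pos"][:2]-mouth
    msg=""
    if fu<-6.5 or up:
        r2=red("side")[1]; r1=red("scene")[1]; cnt+=2
        d1=b1[1]-r1[1]; d2=b2[1]-r2[1]; msg=f"rise {d1:.2f} {d2:.2f}"
        if up: done=max(d1,d2)<.25*pk or (d1+d2)<.35*pks
        if d1+d2>1.6: up=True
        if up: pk=max(d1,d2,locals().get("pk",0)); pks=max(d1+d2,locals().get("pks",0))
    if msg or n%5==0: print(f"{s:.4f} act {e@u:.4f} {e@lat*1e3:.1f} fu {fu:.1f} fl {fl:.1f} fz {f['force'][2]:.1f} {msg} {hit} {f['clock']:.1f}")
    if done or hit or fu<-28 or f["clock"]>55 or cnt>130: break
    if abs(fl)>3: off+=np.clip(fl*.0001,-.0004,.0004)
print("done",done)
E
python3 push.py
```

```text
-0.0810 act -0.0820 1.4 fu -6.8 fl 1.7 fz 6.4 rise -0.10 -0.07 False 19.0
-0.0800 act -0.0810 1.4 fu -6.4 fl 1.7 fz 5.0  False 19.4
-0.0750 act -0.0761 1.4 fu -6.1 fl 1.1 fz 5.9  False 20.6
-0.0700 act -0.0711 1.4 fu -6.1 fl 2.0 fz 6.0  False 21.9
-0.0660 act -0.0676 1.5 fu -8.4 fl 1.5 fz 5.3 rise -0.52 0.01 False 22.9
-0.0650 act -0.0672 1.5 fu -10.5 fl 1.5 fz 5.7 rise -0.11 0.10 False 23.2
-0.0640 act -0.0665 1.5 fu -11.5 fl 1.9 fz 5.5 rise -0.03 0.12 False 23.6
-0.0630 act -0.0656 1.5 fu -11.7 fl 2.1 fz 5.6 rise 0.02 0.19 False 23.9
-0.0620 act -0.0646 1.5 fu -12.6 fl 1.0 fz 6.2 rise 0.40 0.25 False 24.3
-0.0610 act -0.0637 1.5 fu -12.2 fl 2.0 fz 5.6 rise 0.55 0.36 False 24.6
-0.0600 act -0.0628 1.5 fu -13.5 fl 1.1 fz 5.6 rise 0.59 0.53 False 25.0
-0.0590 act -0.0619 1.5 fu -12.2 fl 1.8 fz 5.4 rise 1.13 0.66 False 25.3
-0.0584 act -0.0613 1.5 fu -14.0 fl 1.6 fz 7.5 rise 0.90 0.75 False 25.7
-0.0578 act -0.0608 1.6 fu -13.2 fl 0.9 fz 5.8 rise 0.94 0.87 False 26.0
-0.0572 act -0.0602 1.6 fu -13.5 fl 1.9 fz 6.1 rise 1.43 0.88 False 26.4
-0.0566 act -0.0597 1.5 fu -14.2 fl 2.2 fz 6.5 
[... 576 characters left out ...]
fz 5.3 rise 2.45 1.58 False 29.5
-0.0512 act -0.0535 1.5 fu -10.4 fl 1.9 fz 6.0 rise 2.26 1.55 False 29.9
-0.0506 act -0.0533 1.5 fu -11.8 fl 1.9 fz 5.7 rise 2.46 1.62 False 30.2
-0.0500 act -0.0529 1.6 fu -13.2 fl 2.0 fz 6.2 rise 2.28 1.60 False 30.6
-0.0494 act -0.0524 1.6 fu -12.5 fl 1.8 fz 6.0 rise 2.40 1.60 False 30.9
-0.0488 act -0.0520 1.6 fu -14.2 fl 2.7 fz 6.0 rise 2.74 1.61 False 31.3
-0.0482 act -0.0513 1.6 fu -14.1 fl 1.6 fz 6.2 rise 1.88 1.45 False 31.6
-0.0476 act -0.0507 1.6 fu -14.1 fl 2.3 fz 6.3 rise 1.97 1.18 False 32.0
-0.0470 act -0.0503 1.6 fu -14.6 fl 1.7 fz 5.4 rise 1.72 1.11 False 32.3
-0.0464 act -0.0498 1.6 fu -15.4 fl 1.0 fz 5.8 rise -0.33 0.18 False 32.7
done True
```

The force and knob traces match the expected sequence: the ramp, riding on top, buffer contact, then the snap at about 4 mm of compression. I release and check.

```bash
python3 - <<'E'
from h import *
bot.move_gripper(.05); s=bot.state(); print(s["grip_width"],s["force"])
p=s["eef_pos"]
bot.movel([p[0],p[1],.14],rate=.1)
q=p[:2]-.10*u
bot.movel([*q,.20],rate=.15); bot.dwell(.5)
o=[]
for c in box:
    im,r=red(c); print(c,r)
    a,b,l,rr=box[c]; o.append(cv2.resize(im[a-20:b+20,l-30:rr+30,::-1],(400,400)))
cv2.imwrite("pics/k1.png",np.hstack(o))
im,W=look("w3")
r=bot.regions_of("wrist","tray")
if r:
    g=W[r[0]["pixels"]]; g=g[g[:,2]>.035]; c=g.mean(0)[:2]-mouth; print("post s,lat",c@u,c@lat,len(g),rect(g[:,:2]))
print(bot.state()["clock"])
E
```

```text
0.04988870590693153 [ 0.2287329  -0.53529826 -0.66475414]
scene (np.float64(8371.6), np.float64(177.35018395527734), np.float64(316.0486406421711))
side (np.float64(5747.599999999999), np.float64(236.75607209965895), np.float64(226.25537615700466))
post s,lat -0.05122538958167778 0.0003114811693533089 434 ((586.3810424804688, 28.320024490356445), (14.401578903198242, 20.917503356933594), 5.2889838218688965)
36.2583
```

View pics/k1.png

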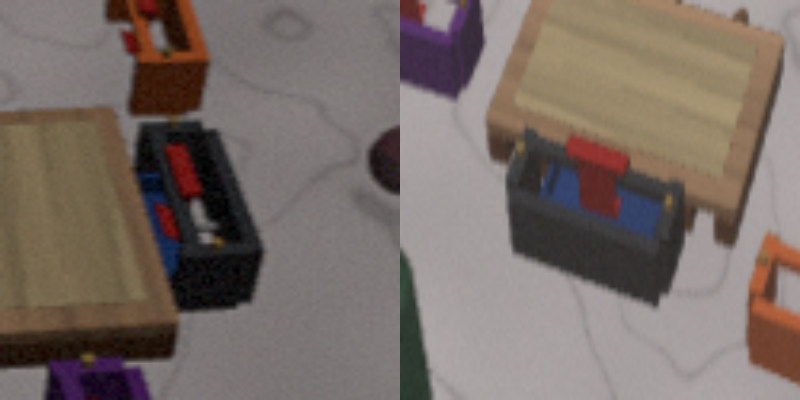

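The catch is fully down inside the tray, with its knob back at the starting height. The tray's front wall lies between catch and buffer, and the gripper is clear of everything.

```bash
python3 -c "
from workcell import bot
print(bot.close_job())"
```

```text
the job is handed in; nothing more can be done
None
```

The tray is home and held between the snapped-down catch and the buffer, which was pressed in only about 4 mm; the arm is clear and the job was handed in at about 36 s, but no verdict came back.

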